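# Clamp the serving tray to the patio ledge

## Robot

A 7-joint arm with a two-finger parallel gripper is mounted at the origin on the work surface. World frame = base frame: x ahead of the robot, y to its left, z up, the work surface at z = 0. Lengths are in m, angles in rad, forces in N, time in s.
With the tool pointing down it reaches from about 0.35 to 0.9 m from the base axis. Payload 8.1 kg.
Tool frame: the origin (TCP) lies where the fingers leave the gripper's body, on its centre line; the fingertips stand 66 mm ahead of it and the grasp point (between the pads) lies 47 mm ahead of it (arm.tip_reach is the distance from the TCP to the fingertips, in m); z points along the fingers, y is the direction in which the jaws open and shut (so a half turn about z gives the same grasp; the last joint's range is limited). The gripper opens to 92 mm and grips with 3 to 60 N. Pads are 19 mm wide; open, the fingers measure 130 mm over their backs; the gripper's body (75 mm by 190 mm) begins 47 mm behind the grasp point.
Start: joints at [-1.309, 0.434, 0.025, 1.573, -0.012, 1.134, -0.075], TCP at [0.223, 0.584, 0.292] pointing down, gripper open.
Joint ranges: [-2.62, 2.62], [-0.44, 2.09], [-1.27, 1.32], [0.08, 2.57], [-1.32, 4.46], [0.12, 2], [-2.74, 2.74]. Speed limits (rad/s): [2.22, 2.22, 3.01, 3.01, 3.14, 3.14, 3.14].

## Interface

Orientations are given as a rotation vector (axis times angle).
In Python, from cell import arm gives the robot as it stands.
- The arm moves only by the tool carry_out, never from a script. Its argument "plan" is a list of rows, each a list of 5 numbers: the shift along the world's x, y, z in cm, then the turn about the world's z in rad, then the finger opening in cm, from 0 to 9.18. In form: [[tx, ty, tz, spin, fingers], ...]. A call has 1 to 20 rows; each row is the pose to reach, as a shift and turn from the pose measured when the call began; what a row does not reach only later rows make up. A row lasts 1/10 s, in which the tool goes at most 50 mm and 8.59 degrees, less where a joint would pass 70% of its speed; a pose out of reach is approached as far as the arm can. A call with a gripper value outside its range is refused whole. The fingers move at their own pace and stop on an object; "squeeze" is the grip in N (left out, the last holds). Time passes only in rows, so rows that repeat a pose let the fingers close. It gives the time, the measured TCP pose, the force and the opening at its end, in the units of the state.
- arm.observe(): the state, without advancing time (a new reading comes with each control period).
- arm.get_image(name): name is "side" or "top" or "wrist"; returns (picture, depth): 384x512x3 uint8, red, green, blue; 384x512 float32, m along the optical axis (not along the pixel's ray), 0 where there is no reading.
- arm.get_calibration(name): a dict with "intrinsics" (3x3 intrinsics, pixels), "rvec" (rotation vector, rad) and "tvec" (3), from world to camera coordinates, as OpenCV has them; the wrist camera has in their place "tool_from_camera" (4x4, takes a point from camera to tool coordinates, whose origin is the TCP and whose axes are the flange's). Camera axes: x right, y down, z forward; pixel columns grow to the right and rows downward; lengths in m; the calibration is good to about 2 mm. A picture is of the moment at which its call begins: read the wrist's pose just before it. get_calibration takes no time and is no camera call.
- arm.sign_off(): hands the job in, once; it reports no verdict.
The state is a dict: "clock": time; "joints": joint angles; "dq": joint speeds; "joint_efforts": joint torques, N m; "position": TCP position; "ee_rot": TCP orientation; "force": force on the tool from outside, world axes, zero at the start; "ft_torque": the same for the moment, N m; "width": opening from 0.0 (shut) to 1.0 (fully open).
Only numpy, scipy, OpenCV 4.12 (cv2) and the standard library are available. Lean on these libraries where they do the work, as an engineer would, in place of code of your own. Each camera call takes 0.05 s, during which the arm holds its last target. There are 200 camera calls.

## Task

Secure the tray against the wind with the quick clamp on the ledge: push the clamp's strap round with a finger until it has swung all the way in, up to its stop over the tray's near rim, and only then press the cam lever fully down so that the strap's foot bears on the rim. Leave the strap and lever like that and take the hand away. Do not pick up, shift or tip the tray, the cutlery caddy, the sugar bowl or the salt shaker.

Things in the scene. Friction and masses are not known exactly. Their poses are not given: they have to be found in the camera images.
- clamp: Quick clamp screwed to the ledge. Origin: on the ledge surface (z = 0) under the axis of its upright post. x points from the post to the tray's near rim, about 103 mm away; y left of that, z up. Base plate 84 (x) x 64 (y) x 8 mm, post 32 mm across; on top a hub turning about the vertical axis carries the strap on one side, the cam lever on the opposite side; hub up to 76 mm high.
- strap_swing (a joint): Angle of the strap about the post axis (rad). 0: parked, pointing along the clamp's -y; grows anticlockwise seen from above; 1.571 (its stop): pointing along the clamp's +x, foot over the tray's rim. Strap direction in the clamp frame: (sin q, -cos q). Starts at 0 to 0.45. Friction 0.06 N m; stays where left. The cam lever turns with it.
- strap: Flat steel strap, 26 mm wide, 6 mm thick, reaching 128 mm out from the post axis and 18 mm behind it. Origin: on the post axis at the strap's underside, 46 mm above the ledge with the lever at 0; x along the strap to its free end, z up. Pressing the lever lowers it evenly, by 5 mm in all, foot on to the rim. Free room under it and beside it for a finger.
- strap_foot (a point): Centre of the underside of the strap's foot, a rubber disc 22 mm across and 6 mm thick on a 10 mm stem that hangs from the strap 110 mm out from the post axis. With the lever at 0 it is 21 mm above the ledge, 5 mm clear of the rim. A nut 16 mm across stands 6 mm above the strap there.
- cam_lever (a joint): How far the cam lever is pressed (rad). 0: raised 0.95 rad above level; 0.95 (its stop): fully down, level, top face 72 mm above the ledge. Starts at 0 to 0.2. A straight push down on its upper face 35 to 45 mm out from the hinge carries it all the way; about 4 to 10 N. Friction 0.16 N m, no spring; stays where left.
- lever_hinge (a point): Centre of the lever's hinge: on the post axis, 68 mm above the ledge; the hinge line is level, across the strap. The lever points away from the strap's free end (strap swung in: along the clamp's -x, away from the tray).
- lever_tip (a point): End of the cam lever, 100 mm from its hinge, at mid thickness. Arm 22 mm wide, 7 mm thick; the last 34 mm is a black grip 32 mm wide, 8 mm thick.
- tray: Grey melamine tray, loose, 200 (its x) x 320 (its y) mm; floor 5 mm thick, rim 14 mm wide and 16 mm high all round. Origin: at the underside, below the middle of the near rim (half-way across its width); x points across the tray, away from the clamp.
- caddy: White plastic cutlery caddy with three sections, loose, 80 (x) x 180 (y) x 125 mm, with spoons and forks standing in it up to about 230 mm above the ledge. Stands on the ledge to the clamp's left. Origin: centre of its underside.
- sugar_bowl: White ceramic sugar bowl with lid, 86 mm across, 86 mm high, loose, standing on the tray's floor. Origin: centre of its underside.
- salt_shaker: Glass salt shaker with steel screw top, 46 mm across, 86 mm high, loose, standing on the tray's floor. Origin: centre of its underside.
Mind the look-alikes: they are no part of the job. Several things look just like the salt_shaker: the one meant starts nearest to the robot's base.

How it is judged:
On the way, in this order (a step that is already met when the one before it is completed fails the run):
1. the strap is swung in to its stop while the lever is still up (value of joint strap_swing above 1.48 rad and value of joint cam_lever below 0.45 rad), for 0.2 s.
2. the cam lever is fully down with the strap in (value of joint strap_swing above 1.48 rad and value of joint cam_lever above 0.87 rad), for 0.2 s.
At the end, for the whole second after the job is handed in: The strap is within 0.09 rad of its stop over the rim, the lever within 0.08 rad of fully down, the foot bears on the tray with more than 1 N; tray, caddy, bowl and shaker are within 20 mm of where they began, upright (0.1 rad) and the tray is at rest (all of step 2 and contact force between strap and tray above 1 N and linear speed of tray below 0.02 m/s and distance of each of tray, caddy, sugar_bowl, salt_shaker from where it was at the start of the episode below 0.02 m and angle between each of tray, caddy, sugar_bowl, salt_shaker's own z axis and vertical below 0.1 rad); the robot touches nothing.
It fails at once if the lever is pressed before the strap is in (value of joint strap_swing below 1.4 rad and value of joint cam_lever above 0.5 rad).
It fails at once if the tray is lifted, carried or shoved more than 20 mm, or tipped (distance of tray from where it was at the start of the episode above 0.02 m or angle between tray's own z axis and vertical above 0.15 rad).
It fails at once if the cutlery caddy is lifted, carried or shoved more than 20 mm, or tipped (distance of caddy from where it was at the start of the episode above 0.02 m or angle between caddy's own z axis and vertical above 0.15 rad).
It fails at once if the sugar bowl is lifted, carried or shoved more than 20 mm, or tipped (distance of sugar_bowl from where it was at the start of the episode above 0.02 m or angle between sugar_bowl's own z axis and vertical above 0.15 rad).
It fails at once if the salt shaker is lifted, carried or shoved more than 20 mm, or tipped (distance of salt_shaker from where it was at the start of the episode above 0.02 m or angle between salt_shaker's own z axis and vertical above 0.15 rad).
It also fails if it takes over 48 s, if anything falls off the work surface, if the arm or the gripper's body presses on something with over 40 N, if the wrist force passes 120 N, or if a joint passes its speed limit or range.

## Working session

There is one attempt and no reset: what is moved stays moved. The work goes in short steps, Python scripts to look and compute and a tool call to move; the robot and the scene stay as the last step left them, time stands still between calls to the robot, and variables do not carry over. Pictures are saved under pics/ and viewed, about 8 in all and at most 12, crops included, and the job is handed in when it is done.

Besides the shell and the picture viewer there is one more tool, called after "Emit:" as name(argument=value, ...), one argument or row to a line, values as JSON. carry_out: Moves the arm, as the interface text tells. Its arguments: {"type":"object","properties":{"plan":{"type":"array"},"squeeze":{"type":"number"}},"required":["plan"]}

```bash
mkdir -p pics; cat > h.py <<'E'
import numpy as np, cv2
from cell import arm
def cam(n):
    c=arm.get_calibration(n)
    if n!='wrist':
        R=cv2.Rodrigues(np.array(c['rvec'],float))[0]; t=np.array(c['tvec'],float).ravel()
        return np.array(c['intrinsics']),R,t
    s=arm.observe(); T=np.eye(4);T[:3,:3]=cv2.Rodrigues(np.array(s['ee_rot'],float))[0];T[:3,3]=s['position']
    W=np.linalg.inv(T@np.array(c['tool_from_camera'])); return np.array(c['intrinsics']),W[:3,:3],W[:3,3]
def grab(n):
    K=cam(n); p,d=arm.get_image(n); np.savez('pics/'+n+'.npz',p=p,d=d,K=K[0],R=K[1],t=K[2]); return p,d
def load(n):
    z=np.load('pics/'+n+'.npz'); return z['p'],z['d'],(z['K'],z['R'],z['t'])
def cloud(d,C):
    K,R,t=C; v,u=np.mgrid[:d.shape[0],:d.shape[1]]
    P=np.stack([(u-K[0,2])/K[0,0]*d,(v-K[1,2])/K[1,1]*d,d],-1); return (P-t)@R
def rayz(u,v,z,C):
    K,R,t=C; r=R.T@np.array([(u-K[0,2])/K[0,0],(v-K[1,2])/K[1,1],1]); o=-R.T@t; return o+r*(z-o[2])/r[2]
E
python3 - <<'E'
from h import *
s=arm.observe(); print(s)
a,_=grab('top'); b,_=grab('side')
cv2.imwrite('pics/top.png',cv2.resize(a[...,::-1],(800,600)))
cv2.imwrite('pics/side.png',cv2.resize(b[...,::-1],(800,600)))
E
```

```text
{'clock': 0.0, 'joints': array([-1.308576  ,  0.43521606,  0.02497911,  1.57409869, -0.01155906,
        1.13400886, -0.07505915]), 'dq': array([ 1.43740946e-06,  2.86568665e-04, -8.49049347e-04, -1.32227088e-03,
       -5.76938800e-04,  5.46327541e-05,  2.84349621e-04]), 'joint_efforts': array([ 5.98166334e-04, -6.67842293e+01,  9.85074006e-01, -3.14461255e+01,
       -6.05414459e-02,  4.29993134e-02,  1.91194786e-04]), 'position': array([0.22290007, 0.58345916, 0.29144867]), 'ee_rot': array([-5.69892959e-01, -3.08936160e+00,  2.48721223e-03]), 'force': array([-0.73742911, -0.05022677, -0.12170116]), 'ft_torque': array([0.01185688, 0.01708118, 0.05017862]), 'width': 1.0009932844308929}
```

View pics/top.png

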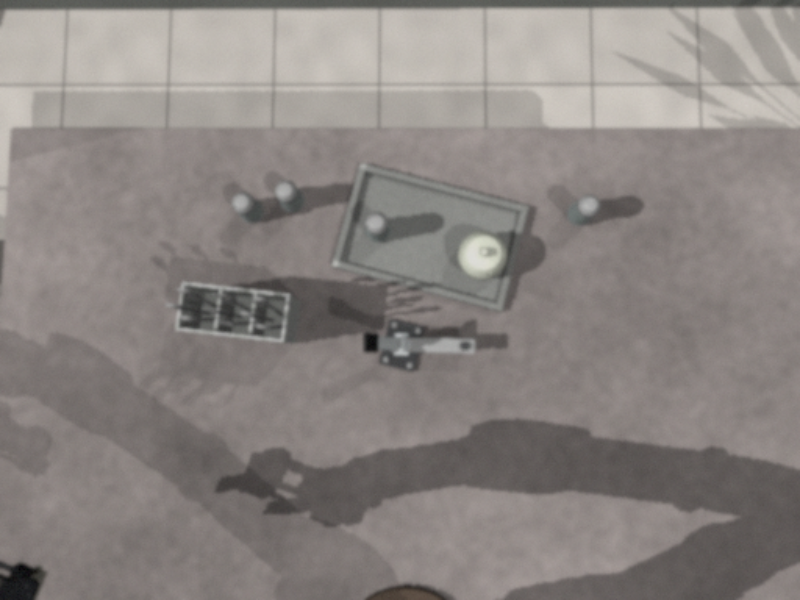

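View pics/side.png

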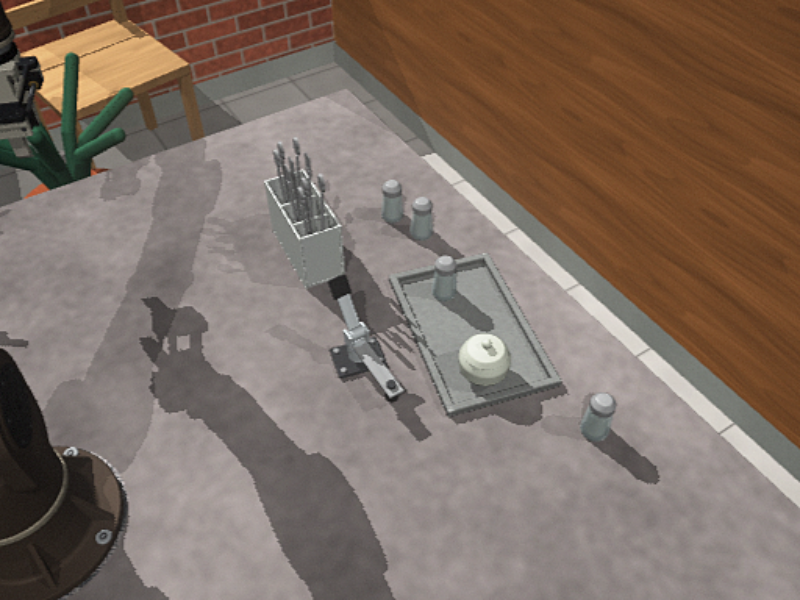

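The top view (800x600) shows the clamp post at (402,344), the strap to its nut end at (466,345), the black lever grip at (371,342), the caddy at (233,312), the tray corners at (362,166), (530,207), (502,307) and (335,265), and the bowl at (481,256). There are four shakers, at (376,224), (243,203), (286,190) and (588,207). The one standing on the tray at (376,224) fits the description, and I won't touch any of them.

```bash
python3 - <<'E'
from h import *
p,d,C=load('top')
print('cam',-C[1].T@C[2])
def r(n,u,v,z): print(n,rayz(u*.64,v*.64,z,C).round(4))
r('post',402,344,.076);r('nut',466,345,.058);r('grip',371,342,.14)
for u,v in [(362,166),(530,207),(502,307),(335,265)]: r('tray',u,v,.016)
for u,v in [(376,224),(243,203),(286,190),(588,207)]: r('shaker',u,v,.086)
for u,v in [(182,284),(290,291),(284,341),(177,330)]: r('caddy',u,v,.125)
for u,v in [(394,321),(424,328),(412,369),(380,361)]: r('base',u,v,.008)
im=cv2.resize(p[190:245,215:320][...,::-1],None,fx=7,fy=7,interpolation=cv2.INTER_CUBIC)
p2,d2,C2=load('side')
im2=cv2.resize(p2[165:270,200:280][...,::-1],None,fx=5.5,fy=5.5,interpolation=cv2.INTER_CUBIC)
cv2.imwrite('pics/c1.png',im)
for n,z in(('top',d),('side',d2)): print(n,(z>0).mean())
for nm,dd,CC in(('top',d,C),('side',d2,C2)):
    P=cloud(dd,CC); 
    x=P[...,0];y=P[...,1];z=P[...,2]
    post=rayz(402*.64,344*.64,.076,C)
    m=(dd>0)&(np.hypot(x-post[0],y-post[1])<.16)&(z>.035)&(x<post[0]+.06)
    Q=P[m]; 
    a=np.arctan2(Q[:,1]-post[1],Q[:,0]-post[0]);rr=np.hypot(Q[:,1]-post[1],Q[:,0]-post[0])
    s=(a<-.8)&(a>-2.6)&(rr>.04); 
    print(nm,'strap',s.sum(),Q[s].mean(0),Q[s].std(0),np.polyfit(Q[s][:,1],Q[s][:,0],1), Q[s][:,1].min())
    l=(~s)&(rr>.04)&(Q[:,1]>post[1])
    if l.sum()>3: print('lever',l.sum(),Q[l].mean(0),Q[l].max(0),np.polyfit(rr[l],Q[l][:,2],1),np.polyfit(Q[l][:,1],Q[l][:,0],1))
E
```

```text
cam [ 5.13679196e-01 -6.33519666e-04  1.27581484e+00]
post [0.5441 0.0088 0.076 ]
nut [ 0.5433 -0.1016  0.058 ]
grip [0.5454 0.0584 0.14  ]
tray [0.8713 0.0841 0.016 ]
tray [ 0.7952 -0.2223  0.016 ]
tray [ 0.6127 -0.1698  0.016 ]
tray [0.6879 0.1313 0.016 ]
shaker [0.7495 0.0543 0.086 ]
shaker [0.7859 0.2848 0.086 ]
shaker [0.8089 0.2107 0.086 ]
shaker [ 0.7796 -0.309   0.086 ]
caddy [0.6403 0.3735 0.125 ]
caddy [0.6293 0.1937 0.125 ]
caddy [0.5468 0.202  0.125 ]
caddy [0.5641 0.3792 0.125 ]
base [0.5872 0.024  0.008 ]
base [ 0.5748 -0.0302  0.008 ]
base [ 0.5011 -0.0088  0.008 ]
base [0.5151 0.0488 0.008 ]
top 0.9959259033203125
side 0.9959564208984375
top strap 309 [ 0.54436183 -0.07380323  0.05213007] [0.00764189 0.02451143 0.00297596] [0.01507194 0.54547419] -0.11523123025524067
lever 124 [0.54684184 0.06075928 0.14042068] [0.56283685 0.07185979 0.15251722] [1.0994331  0.08239438] [0.00626462 0.5464612 ]
side strap 312 [ 0.54166439 -0.07658224  0.05244432] [0.0076547  0.026358   0.00271093] [0.01839309 0.54307297] -0.12028714207549603
lever 143 [0.54417259 0.05726534 0.13993817] [0.56094565 0.06989804 0.15258311] [1.27396138 0.07707511] [-0.04392258  0.54668783]
```

View pics/c1.png

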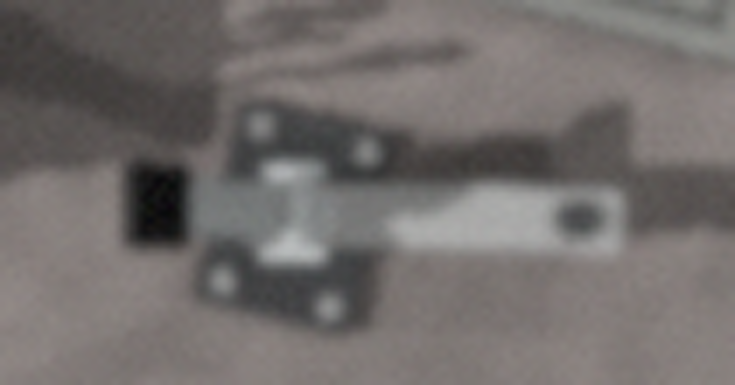

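Emit:
carry_out(
  plan=[
    [1.5,-4.5,0,0.05,0],
    [3,-9,0,0.11,0],
    [4.5,-13.5,0,0.11,0],
    [6,-18,0,0.11,0],
    [7.5,-22.5,0,0.11,0],
    [9,-27,0,0.11,0],
    [10.5,-31.5,0,0.11,0],
    [12,-36,0,0.11,0],
    [13.5,-40.5,0,0.11,0],
    [15,-45,0,0.11,0],
    [17,-49.5,0,0.11,0],
    [19.5,-54,0,0.11,0],
    [22,-58.5,0,0.11,0],
    [24.5,-63,0,0.11,0],
    [27.2,-67.2,0,0.11,0],
    [27.2,-67.2,-1,0.11,0],
    [27.2,-67.2,-4,0.11,0],
    [27.2,-67.2,-7,0.11,0],
    [27.2,-67.2,-7,0.11,0],
    [27.2,-67.2,-7,0.11,0],
  ],
  squeeze=20,
)

```text
clock: 2.1
position: [0.4946, -0.0884, 0.2217]
ee_rot: [-0.399, -3.115, 0.003]
force: [0.2, -1.0, 0.2]
width: 0.002
```

Emit:
carry_out(
  plan=[
    [0,0,-3,0,0],
    [0,0,-6,0,0],
    [0,0,-8.5,0,0],
    [0,0,-10.5,0,0],
    [0,0,-11.6,0,0],
    [0,0,-11.6,0,0],
    [0,0,-11.6,0,0],
  ],
)

```text
clock: 2.8
position: [0.4954, -0.0884, 0.1068]
ee_rot: [0.399, 3.116, -0.002]
force: [-0.3, 0.1, -0.3]
width: 0.004
```

```bash
python3 - <<'E'
from h import *
b,d=grab('side'); w,_=grab('wrist')
cv2.imwrite('pics/s2.png',np.hstack([cv2.resize(b[150:300,170:300][...,::-1],(400,460),interpolation=2),cv2.resize(w[...,::-1],(400,460))]))
post=np.array([.543,.0085])
s=arm.observe(); p0=s['position']; print(p0,s['force'])
jaw=np.array([.252,.968]);per=np.array([.968,-.252])
for th in np.linspace(-1.587,-.25,11):
    u=np.array([np.cos(th),np.sin(th)]);n=np.array([-u[1],u[0]])
    h=.013+.019*abs(jaw@n)+.0095*abs(per@n)
    c=post+.095*u-n*h
    print(round(th,3),c.round(4),((c-p0[:2])*100).round(2))
E
```

```text
[ 0.49547642 -0.08845293  0.10695479] [0.24706667 0.10452727 0.28456165]
-1.587 [ 0.5147 -0.0861] [1.93 0.24]
-1.453 [ 0.5256 -0.0892] [ 3.01 -0.08]
-1.32 [ 0.537  -0.0911] [ 4.16 -0.27]
-1.186 [ 0.549  -0.0916] [ 5.36 -0.31]
-1.052 [ 0.5614 -0.0904] [ 6.59 -0.2 ]
-0.919 [ 0.5738 -0.0875] [7.83 0.09]
-0.785 [ 0.586  -0.0828] [9.06 0.56]
-0.651 [ 0.5978 -0.0763] [10.24  1.22]
-0.517 [ 0.6088 -0.0679] [11.34  2.06]
-0.384 [ 0.6187 -0.0577] [12.32  3.07]
-0.25 [ 0.6271 -0.0461] [13.16  4.24]
```

View pics/s2.png

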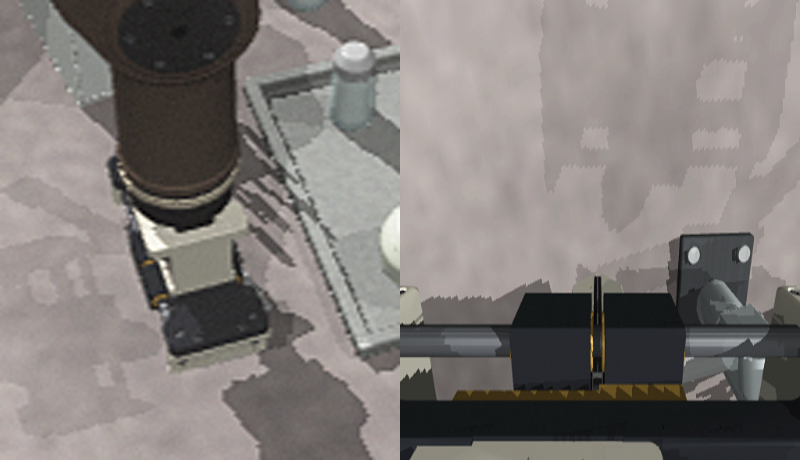

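The left crop shows the gripper beside the strap. In the wrist half the post is at (715,300), so the fingers are clear of it. I'll push round now.

Emit:
carry_out(
  plan=[
    [1,0.1,0,0,0],
    [1.9,0.2,0,0,0],
    [2.5,0.1,0,0,0],
    [3,-0.1,0,0,0],
    [3.6,-0.2,0,0,0],
    [4.2,-0.3,0,0,0],
    [4.8,-0.3,0,0,0],
    [5.4,-0.3,0,0,0],
    [6,-0.3,0,0,0],
    [6.6,-0.2,0,0,0],
    [7.2,-0.1,0,0,0],
    [7.8,0.1,0,0,0],
    [8.4,0.3,0,0,0],
    [9.1,0.6,0,0,0],
    [9.7,0.9,0,0,0],
    [10.2,1.2,0,0,0],
    [10.8,1.6,0,0,0],
    [11.3,2.1,0,0,0],
    [11.8,2.6,0,0,0],
    [11.8,2.6,0,0,0],
  ],
)

```text
clock: 4.9
position: [0.6144, -0.0612, 0.1069]
ee_rot: [0.397, 3.115, -0.001]
force: [-0.1, -0.4, -0.5]
width: 0.006
```

```bash
python3 - <<'E'
from h import *
b,d=grab('side'); w,_=grab('wrist')
cv2.imwrite('pics/s3.png',np.hstack([cv2.resize(b[130:280,180:310][...,::-1],(400,460),interpolation=2),cv2.resize(w[...,::-1],(400,460))]))
print(arm.observe()['force'])
E
```

```text
[ 0.09620023 -0.54787078 -0.77828678]
```

View pics/s3.png

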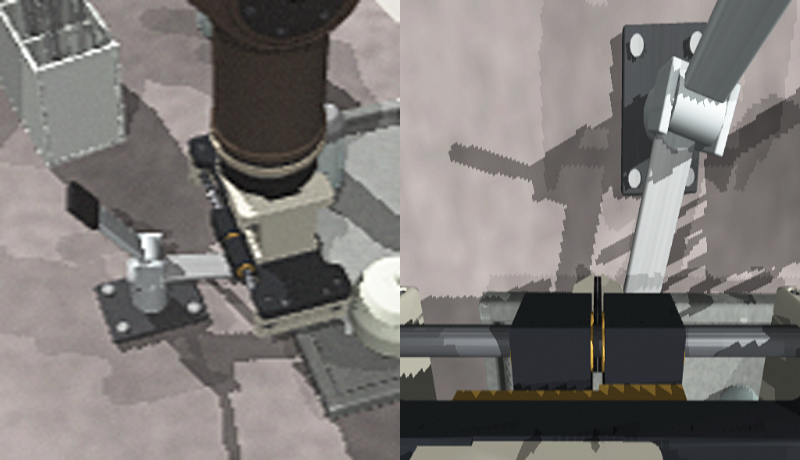

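The strap is following the finger, with a strap edge at about (665,230) in the wrist half and the lever still up. Next I push it to the stop.

Emit:
carry_out(
  plan=[
    [0.4,0.5,0,0,0],
    [0.8,1,0,0,0],
    [1.1,1.3,0,0,0],
    [1.3,1.5,0,0,0],
    [1.3,1.7,0,0,0],
    [1.4,1.9,0,0,0],
    [1.4,1.9,0,0,0],
  ],
)

```text
clock: 5.7
position: [0.6279, -0.043, 0.107]
ee_rot: [0.398, 3.115, -0.002]
force: [0.4, -0.9, 0.1]
width: 0.008
```

Emit:
carry_out(
  plan=[
    [0.05,0.2,0,0,0],
    [0.1,0.4,0,0,0],
    [0.15,0.6,0,0,0],
    [0.15,0.6,0,0,0],
  ],
)

```text
clock: 6.1
position: [0.6295, -0.0374, 0.1071]
ee_rot: [0.398, 3.115, -0.003]
force: [0.8, -3.2, -0.2]
width: 0.006
```

Emit:
carry_out(
  plan=[
    [0.05,0.2,0,0,0],
    [0.1,0.4,0,0,0],
    [0.1,0.4,0,0,0],
    [0.1,0.4,0,0,0],
  ],
)

```text
clock: 6.5
position: [0.6301, -0.0357, 0.1071]
ee_rot: [0.401, 3.114, -0.007]
force: [-0.7, -6.8, 0.6]
width: 0.006
```

```bash
python3 - <<'E'
from h import *
b,d=grab('side'); w,dw=grab('wrist')
print(arm.observe()['force'])
p,d,C=load('wrist')
P=cloud(d,C);m=(d>0)&(P[...,2]>.048)&(P[...,2]<.056)&(P[...,0]>.56)&(P[...,0]<.7)
Q=P[m]; 
if m.sum()>20:
    f=np.polyfit(Q[:,0],Q[:,1],1); print(m.sum(),f,np.arctan(f[0]),Q.mean(0))
E
```

```text
[-0.32080811 -8.35029814  0.81738223]
6793 [-0.29199672  0.17098083] -0.2840982613622657 [ 0.59293228 -0.00215345  0.05153946]
```

The finger moved only 1.7 mm of the 4 mm commanded and the force rose to about 8 N. That means the stop is reached, so I back off, rise and move over the lever.

Emit:
carry_out(
  plan=[
    [-0.1,-0.7,0,0,0],
    [-0.3,-1.4,0,0,0],
    [-0.3,-1.4,3,0,0],
    [-0.3,-1.4,7,0,0],
    [-0.3,-1.4,11,0,0],
    [-0.3,-1.4,15,0,0],
    [-0.3,-1.4,19,0,0],
    [-3,0,19,0,0],
    [-7,2,19,0,0],
    [-11,4.5,19,0,0],
    [-12.8,5.5,19,0,0],
    [-12.8,5.5,19,0,0],
  ],
)

```text
clock: 7.8
position: [0.4995, 0.0214, 0.2971]
ee_rot: [-0.396, -3.116, 0.004]
force: [0.7, 0.1, 0.4]
width: 0.009
```

```bash
python3 - <<'E'
from h import *
b,d=grab('side'); t,_=grab('top'); w,_=grab('wrist')
cv2.imwrite('pics/s4.png',np.hstack([cv2.resize(b[130:280,180:310][...,::-1],(400,460),interpolation=2),cv2.resize(w[...,::-1],(400,460))]))
p,d,C=load('side'); P=cloud(d,C);x,y,z=P[...,0],P[...,1],P[...,2]
m=(d>0)&(x>.56)&(x<.68)&(z>.047)&(z<.056)&(abs(y-.01+.25*(x-.543))<.03); Q=P[m]
f=np.polyfit(Q[:,0],Q[:,1],1);print('strap',m.sum(),f,np.arctan(f[0]))
m=(d>0)&(np.hypot(x-.543,y-.0085)<.09)&(z>.08)&(z<.165); Q=P[m]
print('lever',m.sum(),Q.max(0),Q.min(0),Q.mean(0),np.polyfit(Q[:,0],Q[:,2],1)); print(arm.observe()['position'])
E
```

```text
strap 324 [-0.25017075  0.14455213] -0.24513936517914903
lever 194 [0.54898898 0.03601934 0.1521371 ] [ 0.48271743 -0.00717244  0.08015986] [0.50920803 0.0137774  0.12133702] [-1.32469688  0.79588331]
[0.50262338 0.01912413 0.29736563]
```

View pics/s4.png

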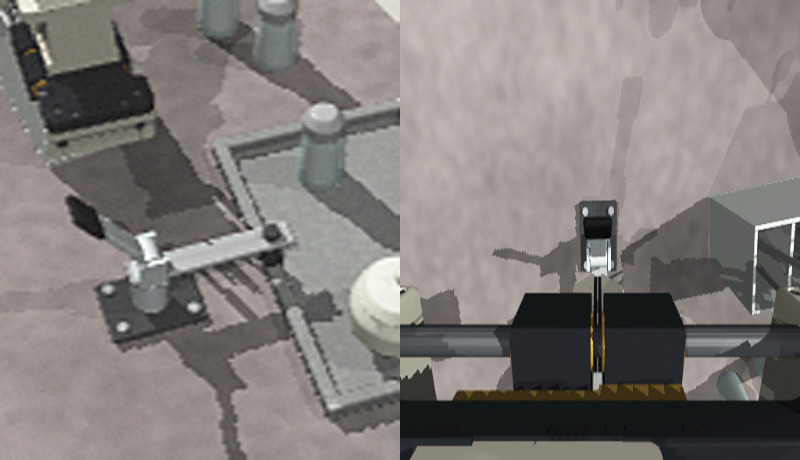

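In the side crop the strap runs from the post at (150,280) to its foot over the rim at (270,240), at −0.245 rad, the same as the tray's normal. The lever is up, and in the wrist half it sits in line with the fingers at (597,225). Now I press.

Emit:
carry_out(
  plan=[
    [0,0,-3,0,0],
    [0,0,-6,0,0],
    [0,0,-7,0,0],
    [0,0,-7.7,0,0],
    [0,0,-8.4,0,0],
    [0,0,-9.1,0,0],
    [0,0,-9.8,0,0],
    [0,0,-10.5,0,0],
    [0,0,-11.2,0,0],
    [0,0,-11.9,0,0],
    [0,0,-12.6,0,0],
    [0,0,-13.3,0,0],
    [0,0,-14,0,0],
    [0,0,-14.5,0,0],
    [0,0,-15,0,0],
    [0,0,-15.5,0,0],
    [0,0,-15.8,0,0],
    [0,0,-16,0,0],
    [0,0,-16,0,0],
  ],
)

```text
clock: 9.85
position: [0.5024, 0.0191, 0.1372]
ee_rot: [0.401, 3.114, -0.007]
force: [-0.7, -0.2, 0.4]
width: 0.004
```

Emit:
carry_out(
  plan=[
    [0,0,-0.1,0,0],
    [0,0,-0.2,0,0],
    [0,0,-0.3,0,0],
    [0,0,-0.4,0,0],
    [0,0,-0.4,0,0],
  ],
)

```text
clock: 10.35
position: [0.5025, 0.0193, 0.1355]
ee_rot: [0.401, 3.113, -0.003]
force: [-13.7, 1.4, 42.5]
width: 0.005
```

```bash
python3 - <<'E'
from h import *
s=arm.observe();print(s['position'],s['force'])
b,d=grab('side'); w,_=grab('wrist')
cv2.imwrite('pics/s5.png',np.hstack([cv2.resize(b[130:280,180:310][...,::-1],(400,460),interpolation=2),cv2.resize(w[...,::-1],(400,460))]))
E
```

```text
[0.50245104 0.01931465 0.13552722] [-13.69117165   1.36088044  42.46656018]
```

View pics/s5.png

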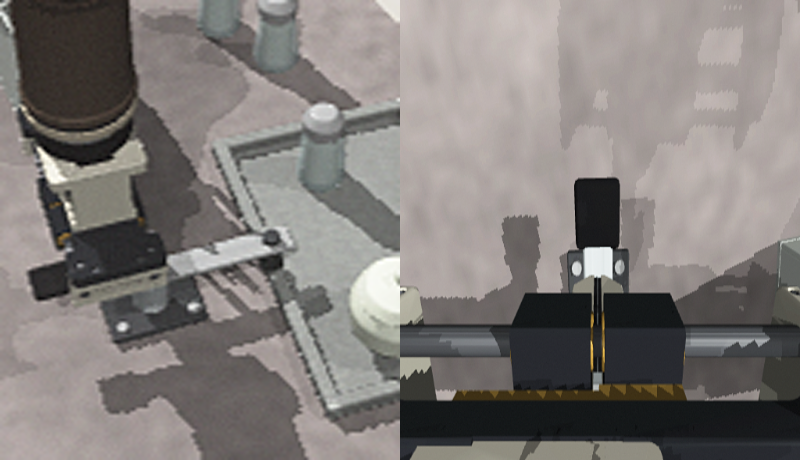

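The force rose to 42 N, so the lever is hard on its stop; it shows level at (600,212) in the wrist half. I retreat straight up, clear, and check.

Emit:
carry_out(
  plan=[
    [0,0,0.4,0,0],
    [0,0,1,0,0],
    [0,0,3,0,0],
    [0,0,6,0,0],
    [0,0,10,0,0],
    [0,0,14,0,0],
    [-2,-1,17,0,0],
    [-6,-2,17,0,0],
    [-9,-3,17,0,0],
    [-10,-3,17,0,0],
    [-10,-3,17,0,0],
    [-10,-3,17,0,0],
  ],
)

```text
clock: 11.65
position: [0.4035, -0.0102, 0.3058]
ee_rot: [0.4, 3.112, -0.003]
force: [0.2, 0.4, -0.8]
width: 0.004
```

```bash
python3 - <<'E'
from h import *
p0,d0,C0=load('side')
b,d=grab('side'); C=cam('side')
cv2.imwrite('pics/s6.png',cv2.resize(b[110:290,160:400][...,::-1],(800,600),interpolation=2))
P=cloud(d,C);x,y,z=P[...,0],P[...,1],P[...,2]
m=(d>0)&(x>.58)&(x<.68)&(z>.038)&(z<.052)&(abs(y-.0087+.25*(x-.543))<.012); Q=P[m]
f=np.polyfit(Q[:,0],Q[:,1],1);print('strap',m.sum(),np.arctan(f[0]),np.median(Q[:,2]))
r=-(x-.543)*.969+(y-.0087)*.247; l=(x-.543)*.247+(y-.0087)*.969
m=(d>0)&(r>.03)&(r<.1)&(abs(l)<.012)&(z>.05)&(z<.17)
f=np.polyfit(r[m],z[m],1);print('lever',m.sum(),np.arctan(f[0]),z[m].mean(),z[m].max())
s=arm.observe();print(s['position'],s['force'],s['clock'])
E
```

```text
strap 233 -0.2366714031848633 0.04654980116357052
lever 204 0.02487969976687989 0.07149713974766275 0.0772050248841734
[ 0.40372871 -0.01022329  0.30575495] [-0.90089162 -0.30176381  0.04239496] 11.7
```

View pics/s6.png

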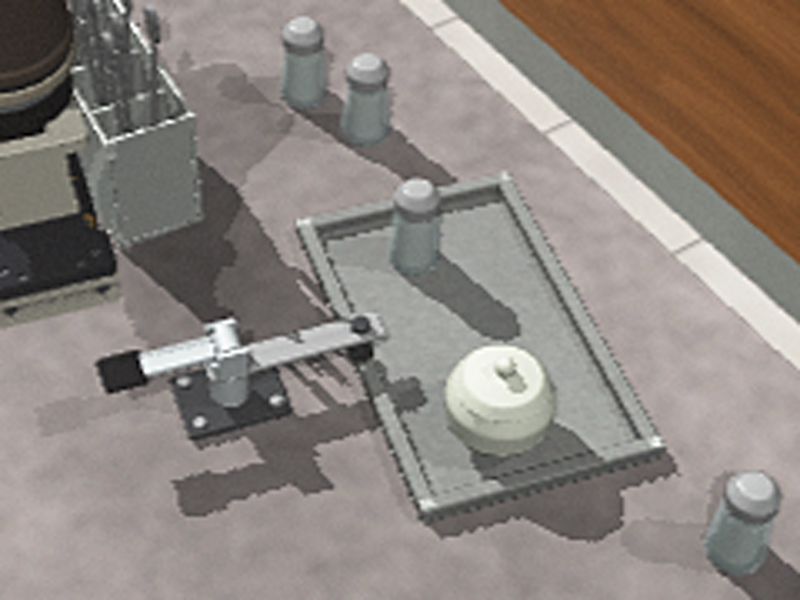

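The strap's foot is on the rim at (362,345), the lever is level with its grip at (122,370), and the tray, caddy, bowl and shaker have not visibly moved. I'm handing the job in.

```bash
python3 -c "
from cell import arm
print(arm.sign_off())"
```

```text
the job is handed in; nothing more can be done
None
```

The tray is clamped: I swung the strap in to its stop with closed fingers, pressed the cam lever fully down, took the hand away, and handed the job in at about 11.7 s. The hand-in gives no verdict, so this rests on my own last checks:

- **Strap:** it stopped against firm resistance of about 8 N. After the press it read −0.237 rad in the world frame, against −0.2445 rad for the tray's normal, so it is at its stop to within measuring error.
- **Lever:** it was on its stop when I pressed with about 42 N at the wrist. It now reads level to within 0.025 rad, with its top at about 71.5 mm (72 mm nominal).
- **Foot:** the strap's top face dropped from about 52 mm to 46.5 mm, which matches the full 5 mm travel on to the rim. I did not measure the foot's contact force directly.
- **Other things:** the tray, caddy, bowl and shaker showed no visible movement in the last picture, and I did not measure their positions again. The hand is clear of everything, with the wrist force close to zero.

None of the checks failed. One disagreed: a strap angle from the wrist camera, taken while pushing, read −0.284 rad, but part of the strap was hidden. The side camera read −0.245 rad right after the push.

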